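# Swap the colour-sample stand on show at the hardware counter

## Task

Orange is on show today instead of blue: snap the blue sample stand shut so that its panel lies folded flat, and snap the orange stand fully open so that it stands up by itself. Leave the green stand folded as it is, and let go of everything at the end.

Things in the scene. Friction and masses are not known exactly. Their poses are not given: they have to be found in the camera images.
- orange_stand: Folding sample stand, orange panel; starts folded. Foot plate 110 x 86 x 8 mm, fixed to the counter. Origin on the counter; x: from the hinge to where the knob lies when folded (away from the robot within 20 deg); y: along the hinge; z up. Hinge axis at x -55, z 34 mm. At panel angle q the knob's centre is at x = -55 + 128 cos q, y = 0, z = 34 + 128 sin q mm. Free space around the knob.
- orange_panel (a joint): Orange panel's angle: 0 folded flat (start), grows as the knob swings up and back over the hinge to the stop at 1.83 rad, fully open. An over-centre spring holds it at either stop: about 2.5 N at the knob starts it off a stop, falling to zero near 1.0 rad; released well beyond that, it snaps to the far stop by itself within 1 s. It never rests in between.
- blue_stand: Same stand with a blue panel, starts open; same sizes, origin, axes. Panel 76 wide, 8 thick, free edge 90 mm from the hinge axis; from it a 12 mm wide steel stem carries the black knob, a cylinder of 18 mm diameter, 22 mm long, parallel to the hinge, 128 mm from its axis. Pinch it from above on its flat ends (fingers closing along y): it can turn between the fingers. Or push it.
- blue_panel (a joint): Blue panel's angle, same meaning and spring as the orange one: 1.83 rad fully open (start), leaning 15 degrees back towards the robot; 0 folded flat away from the robot. Released well below 1.0 rad it snaps flat by itself.
- green_panel (a joint): Angle of the third, identical stand's green panel: 0 folded flat (start), where it must stay. The three stands are side by side across the counter in any order, 180 mm or more from centre to centre.

How it is judged:
At the end, for the whole second after the job is handed in: The orange panel rests open (within 10 degrees of its stop: above 1.65 rad), the blue and green panels rest folded (below 0.18 rad), orange and blue at rest (under 0.1 rad/s) (value of joint orange_panel above 1.65 rad and value of joint each of blue_panel, green_panel below 0.18 rad and not (velocity of joint orange_panel above 0.1 rad/s) and not (velocity of joint orange_panel below -0.1 rad/s) and not (velocity of joint blue_panel above 0.1 rad/s) and not (velocity of joint blue_panel below -0.1 rad/s)); the robot touches nothing.
It fails at once if the green stand was lifted from its folded position (more than 0.3 rad) (value of joint green_panel above 0.3 rad).
It also fails if it takes over 58 s, if anything falls off the work surface, if the arm or the gripper's body presses on something with over 40 N, if the wrist force passes 120 N, or if a joint passes its speed limit or range.

## Robot

A 6-joint arm with a two-finger parallel gripper is mounted at the origin on the work surface. World frame = base frame: x ahead of the robot, y to its left, z up, the work surface at z = 0. Lengths are in m, angles in rad, forces in N, time in s.
With the tool pointing down it reaches from about 0.35 to 0.975 m from the base axis. Payload 4.9 kg.
Tool frame: the origin (TCP) lies at the very end of the fingers, on their centre line; the grasp point (between the pads) lies behind it (manip.grip_depth is the z of the grasp point in the tool frame, in m); z points along the fingers, y is the direction in which the jaws open and shut (so a half turn about z gives the same grasp; the last joint's range is limited). The gripper opens to 85 mm and grips with 20 to 120 N. Pads are 22 mm wide; open, the fingers measure 114 mm over their backs; the gripper's body (76 mm by 85 mm) begins 54 mm behind the grasp point. The pads swing forward as they close: fully open they stand 13 mm farther back than shut.
Start: joints at [-1.392, 0.053, 1.613, -0, 1.476, -0.119], TCP at [0.183, -0.597, 0.231] pointing down, gripper open.
Joint ranges: [-3.01, 3.01], [-1.01, 2.22], [0.06, 2.58], [-1.02, 4.17], [0.09, 2.62], [-3.14, 3.14]. Speed limits (rad/s): [2.57, 2.57, 3.14, 3.14, 3.14, 3.14].

## Interface

Orientations are given as a unit quaternion [w, x, y, z].
In Python, from plant import state, optics, manip, silhouettes, place_of gives the robot as it stands. The module is installed in compiled form; this text tells all that it offers.
- The arm moves only by the tool jog_arm, never from a script. Its argument "increments" is a list of rows, each an object with "slide": the shift along the tool's x, y, z in mm, a list of three; "rotation": the turn, a rotation vector about the tool's x, y, z in degrees, a list of three. A call has 1 to 20 rows; each row shifts and turns the commanded pose from where the row before left it, along the tool's axes as they then stand; what a row does not reach is not made up. A row lasts 1/12 s, in which the tool goes at most 41.7 mm and 7.16 degrees, less where a joint would pass 70% of its speed; a pose out of reach is approached as far as the arm can. A call with a gripper value outside its range is refused whole. "fingers" is the opening, from 0 (shut) to 1 (fully open), set as the call begins (left out, the last holds). The fingers move at their own pace and stop on an object; the grip force is fixed at half the most. Time passes only in rows, so rows that do not move let the fingers close. It gives the time, the measured TCP pose, the force and the opening at its end, in the units of the state.
- state(): the state, without advancing time (a new reading comes with each control period).
- optics.grab_frame(name): name is "side" or "top" or "wrist"; returns a dict with "frame" (384x512x3 uint8, blue, green, red), "camera_matrix" (3x3 intrinsics, pixels), "R" (3x3) and "t" (3): a world point X has camera coordinates R X + t. Camera axes: x right, y down, z forward; pixel columns grow to the right and rows downward; lengths in m; the calibration is good to about 2 mm. The wrist camera is an equidistant fisheye: a pixel r from the principal point sees the ray r / f radians off the axis. A picture is of the moment at which its call begins. There is no depth.
- manip.job_done(): hands the job in, once; it reports no verdict.
Trained networks look in the newest picture that a camera, given by its name, has taken for a name from the list of things; names that differ only in an ending like _2 or _b are one class to them, and where a whole thing is asked for, a point or a joint stands for the part that bears it (a point fixed in the world has none). Each returns a list of dicts, best first, with "score" (0 to 1); they miss things now and then, are a little off and sometimes report something else, mostly with a low value. They report only what shows in the picture. A call takes as long as a camera call.
- silhouettes(thing, camera): "mask" (384x512 bool, what is visible of it) and "bbox" ([left, top, right, bottom] in pixels, round what is visible of it).
- place_of(thing, camera): "uv" ([column, row] in pixels: a listed point, or the origin of a listed thing).
The state is a dict: "time": time; "joint_pos": joint angles; "joint_vel": joint speeds; "joint_efforts": joint torques, N m; "tool_pos": TCP position; "tool_rot": TCP orientation; "contact_force": force on the tool from outside, world axes, zero at the start; "ft_torque": the same for the moment, N m; "gripper_width": opening from 0.0 (shut) to 1.0 (fully open).
Only numpy, scipy, OpenCV 4.12 (cv2) and the standard library are available. Lean on these libraries where they do the work, as an engineer would, in place of code of your own. Each camera call takes 0.05 s, during which the arm holds its last target.

## Working session

There is one attempt and no reset: what is moved stays moved. The work goes in short steps, Python scripts to look and compute and a tool call to move; the robot and the scene stay as the last step left them, time stands still between calls to the robot, and variables do not carry over. Pictures are saved under pics/ and viewed, and the job is handed in when it is done.

Besides the shell and the picture viewer there is one more tool, called after "Emit:" as name(argument=value, ...), one argument or row to a line, values as JSON. jog_arm: Moves the arm, as the interface text tells. Its arguments: {"type":"object","properties":{"increments":{"type":"array","items":{"type":"object","properties":{"slide":{"type":"array","items":{"type":"number"}},"rotation":{"type":"array","items":{"type":"number"}}}}},"fingers":{"type":"number"}},"required":["increments"]}

```bash
mkdir -p pics
python3 - <<'E'
from plant import state, optics, manip, silhouettes, place_of
import cv2,numpy as np
s=state(); print(s['time'],s['tool_pos'],s['tool_rot'],s['gripper_width'],manip.grip_depth)
for c in ['side','top']:
    f=optics.grab_frame(c); cv2.imwrite(f'pics/{c}0.png',f['frame'])
    print(c,f['camera_matrix'].tolist(),f['R'].tolist(),f['t'].tolist())
    for n in ['orange_stand','blue_stand','green_panel']:
        for r in place_of(n,c)[:2]: print(n,'place',r['uv'],r['score'])
        for r in silhouettes(n,c)[:2]: print(n,'sil',r['bbox'],r['score'])
E
```

```text
0.0 [ 0.18328308 -0.59685902  0.23001902] [-1.06260854e-03  9.88935009e-01  1.48345606e-01 -2.75605177e-05] 0.9993662457355996 -0.0187
side [[488.9582201357973, 0.0, 251.63170917195657], [0.0, 488.9582201357973, 198.9733463527822], [0.0, 0.0, 1.0]] [[-0.6943321015394791, -0.7195210054648522, 0.013872831961022849], [-0.38831599461213734, 0.35835268345198773, -0.8489959025761821], [0.6058990188968432, -0.5948721517751591, -0.5282172866749394]] [0.35672251622227474, 0.2487575235008097, 0.6417128179026764]
orange_stand place [237.3, 220.7] 0.86
orange_stand sil [208.4, 182.8, 285.4, 244.9] 0.55
blue_stand place [144.3, 271.1] 0.69
blue_stand sil [110.2, 196.9, 197.3, 299.3] 0.65Traceback (most recent call last):
  File "<stdin>", line 8, in <module>
ValueError: it knows: blue_stand, orange_stand
```

Run:
```python
from plant import state, optics, manip, silhouettes, place_of
import cv2,numpy as np
f=optics.grab_frame('top'); cv2.imwrite('pics/top0.png',f['frame'])
print(f['camera_matrix'].tolist(),f['R'].tolist(),f['t'].tolist())
for n in ['orange_stand','blue_stand']:
        for r in place_of(n,'top')[:2]: print(n,'place',r['uv'],r['score'])
        for r in silhouettes(n,'top')[:2]: print(n,'sil',r['bbox'],r['score'])
a=cv2.imread('pics/side0.png'); cv2.imwrite('pics/both.png',np.hstack([a,f['frame']])[:, :])
```

```text
[[491.698443579928, 0.0, 264.65424935868816], [0.0, 491.698443579928, 193.960935770179], [0.0, 0.0, 1.0]] [[-0.003725942866561675, -0.9996103619997904, 0.027662999338518904], [-0.9804558465620969, -0.0017897474592804426, -0.19673111026534046], [0.19670396613173988, -0.02785535831181817, -0.9800671552099699]] [-0.016355978819431342, 0.5251467818163896, 0.9428180713169784]
orange_stand place [250.4, 192.2] 0.82
orange_stand sil [224.4, 151.4, 275.0, 234.4] 0.7
orange_stand sil [227.9, 150.2, 263.6, 216.4] 0.52
blue_stand place [146.9, 193.1] 0.69
blue_stand sil [120.0, 168.2, 178.2, 229.7] 0.77
```

View pics/top0.png

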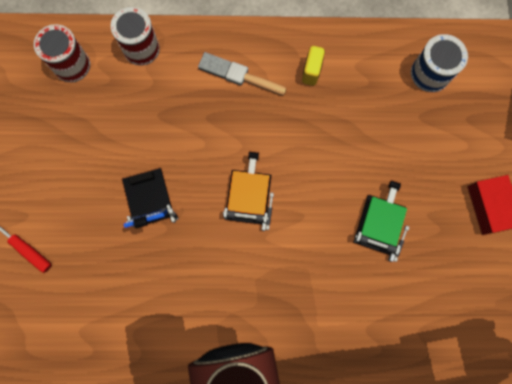

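View pics/side0.png

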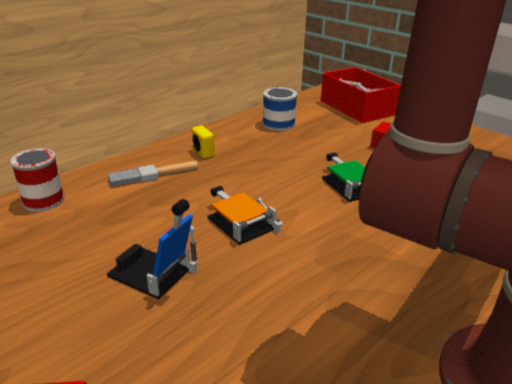

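Top view: blue stand open at (148,197), with orange at (250,190) and green at (383,220), both folded. The orange knob is at (253,156). The side view agrees. Next I'll fit the poses.

```bash
cat > h.py <<'E'
import numpy as np,cv2
KT=np.array([[491.698,0,264.654],[0,491.698,193.961],[0,0,1]]);RT=np.array([[-0.003725942866561675,-0.9996103619997904,0.027662999338518904],[-0.9804558465620969,-0.0017897474592804426,-0.19673111026534046],[0.19670396613173988,-0.02785535831181817,-0.9800671552099699]]);tT=np.array([-0.016355978819431342,0.5251467818163896,0.9428180713169784])
KS=np.array([[488.958,0,251.632],[0,488.958,198.973],[0,0,1]]);RS=np.array([[-0.6943321015394791,-0.7195210054648522,0.013872831961022849],[-0.38831599461213734,0.35835268345198773,-0.8489959025761821],[0.6058990188968432,-0.5948721517751591,-0.5282172866749394]]);tS=np.array([0.35672251622227474,0.2487575235008097,0.6417128179026764])
CAM={'top':(KT,RT,tT),'side':(KS,RS,tS)}
def proj(X,c):
    K,R,t=CAM[c];p=(np.atleast_2d(X)@R.T+t)@K.T;return p[:,:2]/p[:,2:]
def back(uv,z,c):
    K,R,t=CAM[c];d=R.T@np.linalg.inv(K)@[uv[0],uv[1],1];o=-R.T@t;return o+d*(z-o[2])/d[2]
def W(P,x,y,a):
    P=np.atleast_2d(P).astype(float)/1000;c,s=np.cos(a),np.sin(a)
    return P@np.array([[c,s,0],[-s,c,0],[0,0,1]])+[x,y,0]
E
python3 - <<'E'
from h import *
for n,uv,us in [('o',(250.4,192.2),(237.3,220.7)),('b',(146.9,193.1),(144.3,271.1))]:
    print(n,back(uv,0,'top'),back(us,0,'side'))
print(back((253,156),.034,'top'),back((217,191),.034,'side'))
for c,x,y,n in [('top',100,140,'a'),('top',340,165,'c'),('top',205,140,'b'),('side',90,180,'d')]:
    i=cv2.imread(f'pics/{c}0.png')[y:y+110,x:x+(130 if c=='side' else 90)]
    if c=='side': i=cv2.imread('pics/side0.png')[175:305,100:290]
    globals()[n]=cv2.resize(i,None,fx=4 if c=='side' else 3,fy=4 if c=='side' else 3,interpolation=2)
cv2.imwrite('pics/zt.png',np.hstack([a,b,c if not isinstance(c,str) else a]));cv2.imwrite('pics/zs.png',d)
E
```

```text
o [0.5394233  0.01203677 0.        ] [0.5417311  0.01222817 0.        ]
b [0.53705376 0.23127975 0.        ] [0.53765982 0.2303032  0.        ]
[0.6098277  0.00671015 0.034     ] [0.61155434 0.00393404 0.034     ]
```

View pics/zt.png

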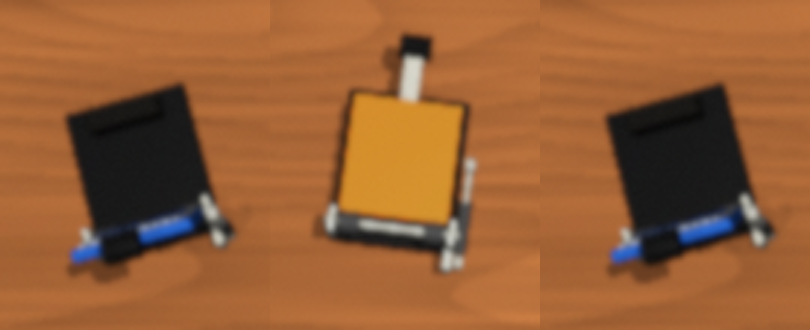

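View pics/zs.png

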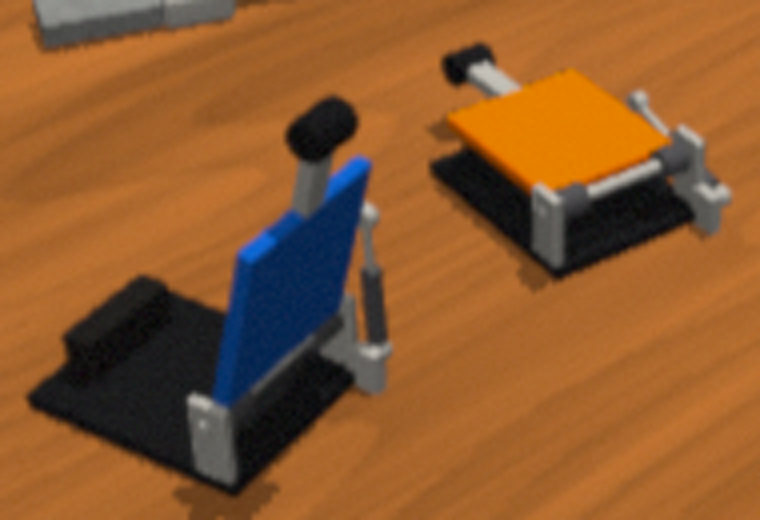

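Run:
```python
from h import *
from scipy.optimize import least_squares
kb=lambda q:[-55+128*np.cos(q),0,34+128*np.sin(q)]
obs={'blue':[('top',(122.7,178.7),(55,43,8)),('top',(160.9,168.4),(55,-43,8)),('top',(140.6,222.6),kb(1.83)),('side',(107,275),(55,43,4)),('side',(158.7,296),(-55,43,4)),('side',(180.5,207),kb(1.83)),('top',(146.9,193.1),(0,0,0)),('side',(144.3,271.1),(0,0,0))],
'orange':[('top',(232.3,170.7),(35,38,38)),('top',(271,174.7),(35,-38,38)),('top',(253.7,155.7),kb(0)),('side',(217.5,191),kb(0)),('side',(211.5,204.8),(35,38,38)),('side',(243,192.5),(35,-38,38)),('top',(250.4,192.2),(0,0,0)),('side',(237.3,220.7),(0,0,0))]}
for n,o in obs.items():
    f=lambda p:np.concatenate([proj(W(P,*p),c)[0]-uv for c,uv,P in o])
    r=least_squares(f,[.54,.23 if n=='blue' else .01,0],loss='soft_l1',x_scale=[.01,.01,.1])
    print(n,r.x,np.degrees(r.x[2]));print(f(r.x).reshape(-1,2).round(1).tolist())
    for q in (0,.3,.6,.9,1.2,1.5,1.83):print(q,W(kb(q),*r.x).round(4))
```

```text
blue [0.53450795 0.22875126 0.29508623] 16.907195800087724
[[-1.8, -3.8], [-0.4, -4.8], [1.7, 0.7], [-3.6, -1.5], [-3.1, 0.4], [2.2, 0.7], [1.1, 1.2], [1.8, 0.5]]
0 [[0.6044 0.25   0.034 ]]
0.3 [[0.5989 0.2483 0.0718]]
0.6 [[0.583  0.2435 0.1063]]
0.9 [[0.558  0.2359 0.1343]]
1.2 [[0.5263 0.2262 0.1533]]
1.5 [[0.4905 0.2154 0.1617]]
1.83 [[0.4505 0.2032 0.1577]]
orange [ 0.53833799  0.01314041 -0.11197575] -6.415737909277835
[[1.2, -0.2], [-1.0, -0.1], [0.1, -0.2], [-0.7, 0.3], [-0.0, -1.1], [0.1, -0.8], [-0.5, 0.5], [0.8, 0.9]]
0 [[0.6109 0.005  0.034 ]]
0.3 [[0.6052 0.0056 0.0718]]
0.6 [[0.5887 0.0075 0.1063]]
0.9 [[0.5628 0.0104 0.1343]]
1.2 [[0.5298 0.0141 0.1533]]
1.5 [[0.4927 0.0183 0.1617]]
1.83 [[0.4511 0.023  0.1577]]
```

Run:
```python
from h import *
from scipy.optimize import least_squares
kb=lambda q:[-55+128*np.cos(q),0,34+128*np.sin(q)]
F=lambda d:[('top',(122.7,178.7),(55+d,43,8)),('top',(160.9,168.4),(55+d,-43,8)),('top',(140.6,222.6),kb(1.83)),('side',(107,275),(55+d,43,6)),('side',(158.7,297.5),(-55+d,43,2)),('side',(180.5,207),kb(1.83)),('top',(146.9,193.1),(0,0,0)),('side',(144.3,271.1),(0,0,0))]
f=lambda p:np.concatenate([proj(W(P,*p[:3]),c)[0]-uv for c,uv,P in F(p[3])])
r=least_squares(f,[.54,.23,.3,-10],loss='soft_l1',x_scale=[.01,.01,.1,10])
print(r.x,np.degrees(r.x[2]));print(f(r.x).reshape(-1,2).round(1).tolist())
for q in (0,.3,.6,.9,1.2,1.5,1.83):print(q,W(kb(q),*r.x[:3]).round(4))
```

```text
[  0.53699861   0.23045049   0.28406333 -11.76328632] 16.275630062732837
[[-1.0, -0.0], [0.5, -0.7], [0.3, -0.5], [-0.2, -0.6], [0.6, 2.4], [-0.1, 0.8], [0.4, 0.0], [0.1, 0.2]]
0 [[0.6071 0.2509 0.034 ]]
0.3 [[0.6016 0.2493 0.0718]]
0.6 [[0.5856 0.2446 0.1063]]
0.9 [[0.5606 0.2373 0.1343]]
1.2 [[0.5287 0.228  0.1533]]
1.5 [[0.4929 0.2176 0.1617]]
1.83 [[0.4527 0.2058 0.1577]]
```

Emit:
jog_arm(
  increments=[
    {"slide": [0,0,0],"rotation": [0,0,5.87]},
    {"slide": [0,0,0],"rotation": [0,0,5.87]},
    {"slide": [0,0,0],"rotation": [0,0,5.87]},
    {"slide": [0,0,0],"rotation": [0,0,5.87]},
    {"slide": [15,-28,0]},
    {"slide": [19,-35,0]},
    {"slide": [19,-35,0]},
    {"slide": [19,-35,0]},
    {"slide": [19,-35,0]},
    {"slide": [19,-35,0]},
    {"slide": [19,-35,0]},
    {"slide": [19,-35,0]},
    {"slide": [19,-35,0]},
    {"slide": [19,-35,0]},
    {"slide": [19,-35,0]},
    {"slide": [19,-35,0]},
    {"slide": [19,-35,0]},
    {"slide": [19,-35,0]},
    {"slide": [19,-35,0]},
    {"slide": [19,-35,0]},
  ],
  fingers=0.7,
)

```text
invalid input
```

```bash
cat >> h.py <<'E'
from scipy.spatial.transform import Rotation as Ro
def rel(P):
    from plant import state
    s=state();q=s['tool_rot'];R=Ro.from_quat([q[1],q[2],q[3],q[0]])
    print('t',s['time'],'pos',s['tool_pos'].round(4),'xyaw',np.degrees(np.arctan2(*R.as_matrix()[[1,0],0])),'zaxis',R.as_matrix()[:,2].round(4),'w',s['gripper_width'],'F',s['contact_force'].round(1))
    print('delta mm tool',(R.inv().apply(np.array(P)-s['tool_pos'])*1000).round(1))
E
python3 -c "
from h import *
rel([.6109,.005,.12])"
```

```text
t 0.5 pos [ 0.1834 -0.5975  0.2313] xyaw 17.06304859010443 zaxis [-0.e+00  1.e-04 -1.e+00] w 1.000755752301822 F [ 0.2  0.1 -0.3]
delta mm tool [ 585.5 -450.5  111.3]
```

Emit:
jog_arm(
  increments=[
    {"slide": [0,0,0],"rotation": [0,0,5.87]},
    {"slide": [0,0,0],"rotation": [0,0,5.87]},
    {"slide": [0,0,0],"rotation": [0,0,5.87]},
    {"slide": [0,0,0],"rotation": [0,0,5.87]},
    {"slide": [15,-28,0],"rotation": [0,0,0]},
    {"slide": [19,-35,0],"rotation": [0,0,0]},
    {"slide": [19,-35,0],"rotation": [0,0,0]},
    {"slide": [19,-35,0],"rotation": [0,0,0]},
    {"slide": [19,-35,0],"rotation": [0,0,0]},
    {"slide": [19,-35,0],"rotation": [0,0,0]},
    {"slide": [19,-35,0],"rotation": [0,0,0]},
    {"slide": [19,-35,0],"rotation": [0,0,0]},
    {"slide": [19,-35,0],"rotation": [0,0,0]},
    {"slide": [19,-35,0],"rotation": [0,0,0]},
    {"slide": [19,-35,0],"rotation": [0,0,0]},
    {"slide": [19,-35,0],"rotation": [0,0,0]},
    {"slide": [19,-35,0],"rotation": [0,0,0]},
    {"slide": [19,-35,0],"rotation": [0,0,0]},
    {"slide": [19,-35,0],"rotation": [0,0,0]},
    {"slide": [19,-35,0],"rotation": [0,0,0]},
  ],
  fingers=0.7,
)

```text
time: 2.17
tool_pos: [0.5442, -0.0795, 0.2317]
tool_rot: [0.0, 0.998, -0.056, 0.0]
contact_force: [0.4, -1.0, 0.2]
gripper_width: 0.698
```

```bash
python3 -c "
from h import *
rel([.6109,.005,.12])"
```

```text
t 2.1667 pos [ 0.5442 -0.0795  0.2317] xyaw -6.400243541588504 zaxis [ 8.e-04 -3.e-04 -1.e+00] w 0.6979391573404423 F [ 0.4 -1.   0.2]
delta mm tool [ 56.8 -91.5 111.7]
```

Emit:
jog_arm(
  increments=[
    {"slide": [19,-30,20],"rotation": [0,0,0]},
    {"slide": [19,-30,20],"rotation": [0,0,0]},
    {"slide": [18,-30,20],"rotation": [0,0,0]},
    {"slide": [0,0,25],"rotation": [0,0,0]},
    {"slide": [0,0,25],"rotation": [0,0,0]},
    {"slide": [0,0,0],"rotation": [0,0,0]},
    {"slide": [0,0,0],"rotation": [0,0,0]},
  ],
)

```text
time: 2.75
tool_pos: [0.6078, 0.002, 0.1197]
tool_rot: [-0.0, 0.998, -0.056, -0.002]
contact_force: [-0.1, 0.5, 0.4]
gripper_width: 0.703
```

```bash
python3 -c "
from h import *
rel([.6109,.005,.0155])
from plant import optics
for c in ('side','wrist'): cv2.imwrite(f'pics/{c}1.png',optics.grab_frame(c)['frame'])
cv2.imwrite('pics/sw1.png',cv2.resize(np.hstack([cv2.imread('pics/side1.png')[100:300,130:400],cv2.imread('pics/wrist1.png')[90:290,120:390]]),None,fx=1.45,fy=1.45))"
```

```text
t 2.75 pos [0.6078 0.002  0.1197] xyaw -6.406760370854022 zaxis [-3.9e-03  5.0e-04 -1.0e+00] w 0.7028153814722387 F [-0.1  0.5  0.4]
delta mm tool [  3.2  -3.4 104.2]
```

View pics/sw1.png

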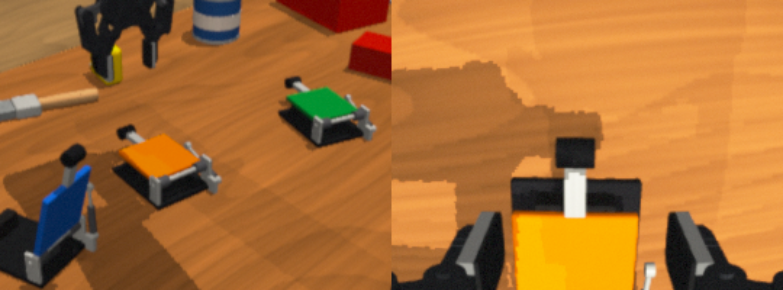

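Side view: the gripper stands above the orange knob. Wrist view: the knob at (575,152) is nearly centred between the fingers. I'll go down and pinch.

Emit:
jog_arm(
  increments=[
    {"slide": [3,-3.5,20],"rotation": [0,0,0]},
    {"slide": [0,0,25],"rotation": [0,0,0]},
    {"slide": [0,0,25],"rotation": [0,0,0]},
    {"slide": [0,0,20],"rotation": [0,0,0]},
    {"slide": [0,0,12],"rotation": [0,0,0]},
    {"slide": [0,0,0],"rotation": [0,0,0]},
    {"slide": [0,0,0],"rotation": [0,0,0]},
  ],
)

```text
time: 3.43
tool_pos: [0.6132, 0.0045, 0.0206]
tool_rot: [0.0, 0.998, -0.056, 0.001]
contact_force: [0.3, -0.1, -0.1]
gripper_width: 0.698
```

```bash
python3 -c "
from h import *
rel([.6109,.005,.0155])
from plant import optics
for c in ('side','wrist'): cv2.imwrite(f'pics/{c}2.png',optics.grab_frame(c)['frame'])
cv2.imwrite('pics/sw2.png',cv2.resize(np.hstack([cv2.imread('pics/side2.png')[100:300,130:400],cv2.imread('pics/wrist2.png')[90:290,120:390]]),None,fx=1.45,fy=1.45))"
```

```text
t 3.4333 pos [0.6132 0.0045 0.0206] xyaw -6.444836564518966 zaxis [ 1.6e-03 -2.0e-04 -1.0e+00] w 0.6976421067807324 F [ 0.3 -0.1 -0.1]
delta mm tool [-2.4 -0.2  5.1]
```

View pics/sw2.png

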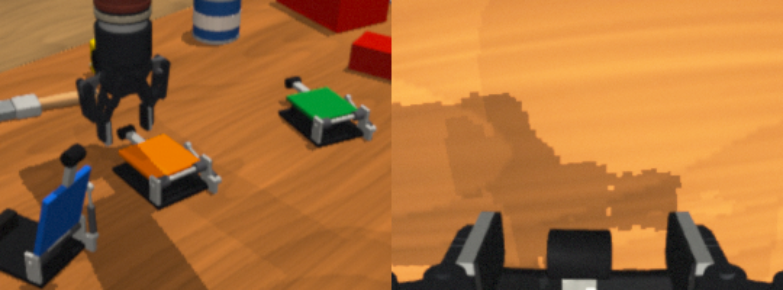

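The knob lies between the pads. I'll lower 4 mm and close.

Emit:
jog_arm(
  increments=[
    {"slide": [-2,0,4],"rotation": [0,0,0]},
    {"slide": [0,0,0],"rotation": [0,0,0]},
    {"slide": [0,0,0],"rotation": [0,0,0]},
  ],
)

```text
time: 3.78
tool_pos: [0.6106, 0.0051, 0.0158]
tool_rot: [0.0, 0.998, -0.056, 0.0]
contact_force: [0.2, -0.1, 0.6]
gripper_width: 0.697
```

Emit:
jog_arm(
  increments=[
    {"slide": [0,0,0],"rotation": [0,0,0]},
    {"slide": [0,0,0],"rotation": [0,0,0]},
    {"slide": [0,0,0],"rotation": [0,0,0]},
    {"slide": [0,0,0],"rotation": [0,0,0]},
    {"slide": [0,0,0],"rotation": [0,0,0]},
    {"slide": [0,0,0],"rotation": [0,0,0]},
    {"slide": [0,0,0],"rotation": [0,0,0]},
    {"slide": [0,0,0],"rotation": [0,0,0]},
    {"slide": [0,0,0],"rotation": [0,0,0]},
    {"slide": [0,0,0],"rotation": [0,0,0]},
  ],
  fingers=0,
)

```text
time: 4.62
tool_pos: [0.6107, 0.0065, 0.0158]
tool_rot: [-0.001, 0.998, -0.056, 0.0]
contact_force: [-1.0, 5.3, 0.9]
gripper_width: 0.246
```

```bash
python3 -c "
import numpy as np
q=np.linspace(0,1.6,21);p=np.c_[128*np.cos(q),-128*np.sin(q)]
print(np.diff(p,axis=0).round(1).tolist())"
```

```text
[[-0.4, -10.2], [-1.2, -10.2], [-2.0, -10.0], [-2.8, -9.8], [-3.6, -9.6], [-4.4, -9.3], [-5.1, -8.9], [-5.8, -8.4], [-6.4, -8.0], [-7.1, -7.4], [-7.6, -6.8], [-8.1, -6.2], [-8.6, -5.5], [-9.0, -4.8], [-9.4, -4.1], [-9.7, -3.3], [-9.9, -2.5], [-10.1, -1.7], [-10.2, -0.9], [-10.2, -0.1]]
```

Emit:
jog_arm(
  increments=[
    {"slide": [-0.4,0,-10.2],"rotation": [0,0,0]},
    {"slide": [-1.2,0,-10.2],"rotation": [0,0,0]},
    {"slide": [-2,0,-10],"rotation": [0,0,0]},
    {"slide": [-2.8,0,-9.8],"rotation": [0,0,0]},
    {"slide": [-3.6,0,-9.6],"rotation": [0,0,0]},
    {"slide": [-4.4,0,-9.3],"rotation": [0,0,0]},
    {"slide": [0,0,0],"rotation": [0,0,0]},
    {"slide": [0,0,0],"rotation": [0,0,0]},
  ],
)

```text
time: 5.28
tool_pos: [0.5953, 0.0085, 0.0734]
tool_rot: [-0.002, 0.998, -0.056, -0.0]
contact_force: [1.6, 5.0, -4.4]
gripper_width: 0.242
```

Emit:
jog_arm(
  increments=[
    {"slide": [-5.1,0,-8.9],"rotation": [0,0,0]},
    {"slide": [-5.8,0,-8.4],"rotation": [0,0,0]},
    {"slide": [-6.4,0,-8.0],"rotation": [0,0,0]},
    {"slide": [-7.1,0,-7.4],"rotation": [0,0,0]},
    {"slide": [-7.6,0,-6.8],"rotation": [0,0,0]},
    {"slide": [-8.1,0,-6.2],"rotation": [0,0,0]},
    {"slide": [-8.6,0,-5.5],"rotation": [0,0,0]},
    {"slide": [-9.0,0,-4.8],"rotation": [0,0,0]},
    {"slide": [-9.4,0,-4.1],"rotation": [0,0,0]},
    {"slide": [-9.7,0,-3.3],"rotation": [0,0,0]},
    {"slide": [-9.9,0,-2.5],"rotation": [0,0,0]},
    {"slide": [-10.1,0,-1.7],"rotation": [0,0,0]},
    {"slide": [-10.2,0,-0.9],"rotation": [0,0,0]},
    {"slide": [-10.2,0,-0.1],"rotation": [0,0,0]},
    {"slide": [0,0,0],"rotation": [0,0,0]},
    {"slide": [0,0,0],"rotation": [0,0,0]},
  ],
)

```text
time: 6.62
tool_pos: [0.4799, 0.023, 0.1432]
tool_rot: [-0.004, 0.998, -0.056, 0.001]
contact_force: [1.8, 11.6, -0.1]
gripper_width: 0.24
```

```bash
python3 -c "
from h import *
rel([.4511,.023,.1577])
from plant import optics
for c in ('side','wrist'): cv2.imwrite(f'pics/{c}3.png',optics.grab_frame(c)['frame'])
cv2.imwrite('pics/sw3.png',cv2.resize(np.hstack([cv2.imread('pics/side3.png')[100:300,130:400],cv2.imread('pics/wrist3.png')[90:290,120:390]]),None,fx=1.45,fy=1.45))"
```

```text
t 6.6167 pos [0.4799 0.023  0.1432] xyaw -6.374598417450302 zaxis [ 0.0029  0.0073 -1.    ] w 0.23997696379012656 F [ 1.8 11.6 -0.1]
delta mm tool [-28.6   3.1 -14.6]
```

View pics/sw3.png

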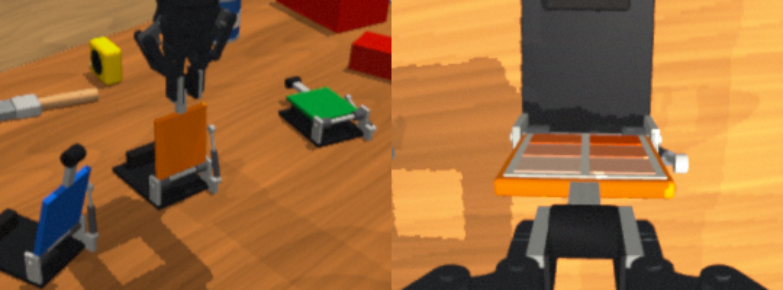

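The orange panel stands near upright in the grip. I'll take it almost to the stop, then release and rise.

Emit:
jog_arm(
  increments=[
    {"slide": [-8,-1,0.5],"rotation": [0,0,0]},
    {"slide": [-8,-1,1],"rotation": [0,0,0]},
    {"slide": [-6,0,1.5],"rotation": [0,0,0]},
    {"slide": [0,0,0],"rotation": [0,0,0]},
    {"slide": [0,0,0],"rotation": [0,0,0]},
  ],
)

```text
time: 7.13
tool_pos: [0.459, 0.0258, 0.1413]
tool_rot: [-0.002, 0.998, -0.056, 0.002]
contact_force: [0.9, 5.8, 1.3]
gripper_width: 0.241
```

Emit:
jog_arm(
  increments=[
    {"slide": [0,0,0],"rotation": [0,0,0]},
    {"slide": [0,0,0],"rotation": [0,0,0]},
    {"slide": [0,0,0],"rotation": [0,0,0]},
    {"slide": [0,0,0],"rotation": [0,0,0]},
    {"slide": [0,0,0],"rotation": [0,0,0]},
    {"slide": [0,0,0],"rotation": [0,0,0]},
    {"slide": [0,0,0],"rotation": [0,0,0]},
    {"slide": [0,0,-15],"rotation": [0,0,0]},
    {"slide": [0,0,-25],"rotation": [0,0,0]},
    {"slide": [0,0,-25],"rotation": [0,0,0]},
    {"slide": [0,0,0],"rotation": [0,0,0]},
    {"slide": [0,0,0],"rotation": [0,0,0]},
  ],
  fingers=0.7,
)

```text
time: 8.13
tool_pos: [0.4591, 0.0241, 0.207]
tool_rot: [0.0, 0.998, -0.056, 0.002]
contact_force: [-0.2, 0.4, -0.5]
gripper_width: 0.705
```

```bash
python3 -c "
from h import *
rel([.4527,.2058,.1577-.0187])
from plant import optics
for c in ('side','top'): cv2.imwrite(f'pics/{c}4.png',optics.grab_frame(c)['frame'])
cv2.imwrite('pics/sw4.png',cv2.resize(np.hstack([cv2.imread('pics/side4.png')[100:300,100:370],cv2.imread('pics/top4.png')[100:300,120:390]]),None,fx=1.45,fy=1.45))"
```

```text
t 8.1333 pos [0.4591 0.0241 0.207 ] xyaw -6.421513329421403 zaxis [ 3.9e-03 -4.0e-04 -1.0e+00] w 0.7050260682399442 F [-0.2  0.4 -0.5]
delta mm tool [ -27.  -179.9   67.9]
```

View pics/sw4.png

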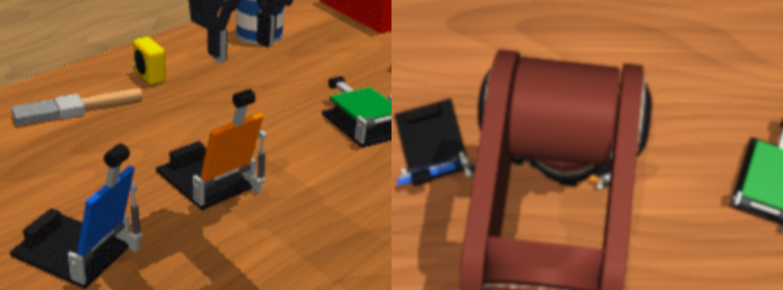

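Orange stands open at its stop, free of the gripper. Now blue.

Emit:
jog_arm(
  increments=[
    {"slide": [0,0,0],"rotation": [0,0,-5.67]},
    {"slide": [0,0,0],"rotation": [0,0,-5.67]},
    {"slide": [0,0,0],"rotation": [0,0,-5.67]},
    {"slide": [0,0,0],"rotation": [0,0,-5.67]},
    {"slide": [6.4,-25.2,0],"rotation": [0,0,0]},
    {"slide": [6.4,-25.2,0],"rotation": [0,0,0]},
    {"slide": [6.4,-25.2,0],"rotation": [0,0,0]},
    {"slide": [6.4,-25.2,0],"rotation": [0,0,0]},
    {"slide": [6.4,-25.2,0],"rotation": [0,0,0]},
    {"slide": [6.4,-25.2,0],"rotation": [0,0,0]},
    {"slide": [6.4,-25.2,0],"rotation": [0,0,0]},
    {"slide": [0,0,0],"rotation": [0,0,0]},
    {"slide": [0,0,0],"rotation": [0,0,0]},
  ],
)

```text
time: 9.32
tool_pos: [0.4505, 0.2066, 0.2032]
tool_rot: [0.0, 0.99, 0.143, -0.002]
contact_force: [0.2, -0.9, 0.4]
gripper_width: 0.699
```

```bash
python3 -c "
from h import *
rel([.4527,.2058,.1577-.0187])
from plant import optics
for c in ('side','wrist'): cv2.imwrite(f'pics/{c}5.png',optics.grab_frame(c)['frame'])
cv2.imwrite('pics/sw5.png',cv2.resize(np.hstack([cv2.imread('pics/side5.png')[100:300,100:370],cv2.imread('pics/wrist5.png')[90:290,120:390]]),None,fx=1.45,fy=1.45))"
```

```text
t 9.3167 pos [0.4505 0.2066 0.2032] xyaw 16.402365912260272 zaxis [-0.0032 -0.0013 -1.    ] w 0.6991584436259939 F [ 0.2 -0.9  0.4]
delta mm tool [ 2.1  1.4 64.2]
```

View pics/sw5.png

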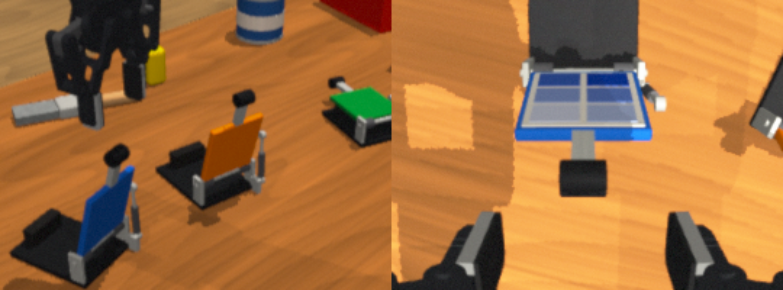

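The blue knob at (583,178) is centred between the fingers. I'll lower and pinch.

Emit:
jog_arm(
  increments=[
    {"slide": [2,1,22],"rotation": [0,0,0]},
    {"slide": [0,0,22],"rotation": [0,0,0]},
    {"slide": [0,0,20],"rotation": [0,0,0]},
    {"slide": [0,0,0],"rotation": [0,0,0]},
    {"slide": [0,0,0],"rotation": [0,0,0]},
  ],
)

```text
time: 9.83
tool_pos: [0.4529, 0.2045, 0.1396]
tool_rot: [0.0, 0.99, 0.141, -0.002]
contact_force: [1.2, -0.6, 0.9]
gripper_width: 0.702
```

Emit:
jog_arm(
  increments=[
    {"slide": [0,0,0],"rotation": [0,0,0]},
    {"slide": [0,0,0],"rotation": [0,0,0]},
    {"slide": [0,0,0],"rotation": [0,0,0]},
    {"slide": [0,0,0],"rotation": [0,0,0]},
    {"slide": [0,0,0],"rotation": [0,0,0]},
    {"slide": [0,0,0],"rotation": [0,0,0]},
    {"slide": [0,0,0],"rotation": [0,0,0]},
    {"slide": [0,0,0],"rotation": [0,0,0]},
    {"slide": [0,0,0],"rotation": [0,0,0]},
  ],
  fingers=0,
)

```text
time: 10.58
tool_pos: [0.4544, 0.2075, 0.1432]
tool_rot: [-0.002, 0.99, 0.142, 0.001]
contact_force: [-1.9, 5.8, 3.5]
gripper_width: 0.242
```

```bash
python3 -c "
from h import *
rel([.4527,.2058,.1577-.0187])
from plant import optics
cv2.imwrite('pics/wrist6.png',optics.grab_frame('wrist')['frame'])
q=np.linspace(1.83,.07,23);p=np.c_[128*np.cos(q),-128*np.sin(q)]
print(np.diff(p,axis=0).round(1).tolist())"
```

```text
t 10.5833 pos [0.4544 0.2075 0.1432] xyaw 16.284626471695404 zaxis [ 0.0022  0.004  -1.    ] w 0.24224692779871798 F [-1.9  5.8  3.5]
delta mm tool [-2.1  1.1  4.2]
[[10.0, -2.2], [10.1, -1.4], [10.2, -0.6], [10.2, 0.2], [10.2, 1.0], [10.1, 1.8], [9.9, 2.6], [9.6, 3.4], [9.3, 4.2], [9.0, 4.9], [8.6, 5.6], [8.1, 6.3], [7.6, 6.9], [7.0, 7.5], [6.4, 8.0], [5.7, 8.5], [5.0, 8.9], [4.3, 9.3], [3.5, 9.6], [2.7, 9.9], [1.9, 10.1], [1.1, 10.2]]
```

View pics/wrist6.png

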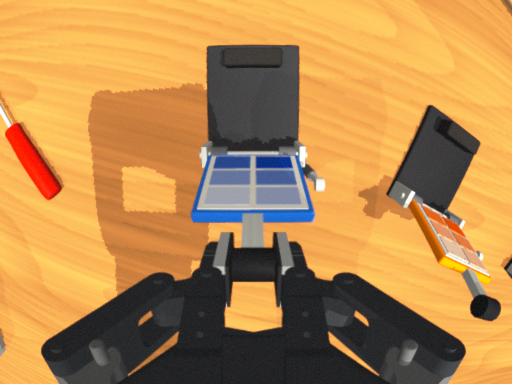

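The blue knob is pinched, at (252,260). I'll follow the arc down.

Emit:
jog_arm(
  increments=[
    {"slide": [10,0,-2.2],"rotation": [0,0,0]},
    {"slide": [10.1,0,-1.4],"rotation": [0,0,0]},
    {"slide": [10.2,0,-0.6],"rotation": [0,0,0]},
    {"slide": [10.2,0,0.2],"rotation": [0,0,0]},
    {"slide": [10.2,0,1.0],"rotation": [0,0,0]},
    {"slide": [10.1,0,1.8],"rotation": [0,0,0]},
    {"slide": [9.9,0,2.6],"rotation": [0,0,0]},
    {"slide": [9.6,0,3.4],"rotation": [0,0,0]},
    {"slide": [9.3,0,4.2],"rotation": [0,0,0]},
    {"slide": [9.0,0,4.9],"rotation": [0,0,0]},
    {"slide": [8.6,0,5.6],"rotation": [0,0,0]},
    {"slide": [0,0,0],"rotation": [0,0,0]},
  ],
)

```text
time: 11.63
tool_pos: [0.5578, 0.238, 0.1229]
tool_rot: [-0.002, 0.99, 0.141, 0.001]
contact_force: [-1.3, 6.3, 4.1]
gripper_width: 0.239
```

Emit:
jog_arm(
  increments=[
    {"slide": [8.1,0,6.3],"rotation": [0,0,0]},
    {"slide": [7.6,0,6.9],"rotation": [0,0,0]},
    {"slide": [7.0,0,7.5],"rotation": [0,0,0]},
    {"slide": [6.4,0,8.0],"rotation": [0,0,0]},
    {"slide": [5.7,0,8.5],"rotation": [0,0,0]},
    {"slide": [5.0,0,8.9],"rotation": [0,0,0]},
    {"slide": [4.3,0,9.3],"rotation": [0,0,0]},
    {"slide": [3.5,0,9.6],"rotation": [0,0,0]},
    {"slide": [2.7,0,9.9],"rotation": [0,0,0]},
    {"slide": [0,0,0],"rotation": [0,0,0]},
    {"slide": [0,0,0],"rotation": [0,0,0]},
  ],
)

```text
time: 12.55
tool_pos: [0.6075, 0.2527, 0.0494]
tool_rot: [-0.002, 0.99, 0.142, 0.003]
contact_force: [2.0, 8.3, 2.8]
gripper_width: 0.241
```

```bash
python3 -c "
from h import *
rel([.6071,.2509,.034-.0187])"
```

```text
t 12.55 pos [0.6075 0.2527 0.0494] xyaw 16.334677958835275 zaxis [ 0.0056  0.0051 -1.    ] w 0.2408949048692299 F [2.  8.3 2.8]
delta mm tool [-1.1  1.8 34. ]
```

Emit:
jog_arm(
  increments=[
    {"slide": [0.5,0,10],"rotation": [0,0,0]},
    {"slide": [0,0,8],"rotation": [0,0,0]},
    {"slide": [0,0,0],"rotation": [0,0,0]},
    {"slide": [0,0,0],"rotation": [0,0,0]},
  ],
)

```text
time: 12.88
tool_pos: [0.6099, 0.2534, 0.0328]
tool_rot: [-0.003, 0.99, 0.142, 0.006]
contact_force: [5.1, 8.7, 3.4]
gripper_width: 0.236
```

Emit:
jog_arm(
  increments=[
    {"slide": [0,0,0],"rotation": [0,0,0]},
    {"slide": [0,0,0],"rotation": [0,0,0]},
    {"slide": [0,0,0],"rotation": [0,0,0]},
    {"slide": [0,0,0],"rotation": [0,0,0]},
    {"slide": [0,0,0],"rotation": [0,0,0]},
    {"slide": [0,0,0],"rotation": [0,0,0]},
    {"slide": [0,0,0],"rotation": [0,0,0]},
    {"slide": [0,0,-15],"rotation": [0,0,0]},
    {"slide": [0,0,-25],"rotation": [0,0,0]},
    {"slide": [0,0,-25],"rotation": [0,0,0]},
    {"slide": [0,0,-25],"rotation": [0,0,0]},
    {"slide": [0,0,-25],"rotation": [0,0,0]},
    {"slide": [0,0,-25],"rotation": [0,0,0]},
    {"slide": [0,0,0],"rotation": [0,0,0]},
    {"slide": [0,0,0],"rotation": [0,0,0]},
  ],
  fingers=0.7,
)

```text
time: 14.13
tool_pos: [0.607, 0.2504, 0.1724]
tool_rot: [-0.0, 0.99, 0.141, 0.003]
contact_force: [1.2, 0.2, -0.2]
gripper_width: 0.7
```

```bash
python3 -c "
from h import *
rel([.6071,.2509,.034-.0187])
from plant import optics
for c in ('side','wrist'): cv2.imwrite(f'pics/{c}7.png',optics.grab_frame(c)['frame'])
cv2.imwrite('pics/sw7.png',cv2.resize(np.hstack([cv2.imread('pics/side7.png')[100:320,100:400],cv2.imread('pics/wrist7.png')[90:310,120:420]]),None,fx=1.3,fy=1.3))"
```

```text
t 14.1333 pos [0.607  0.2504 0.1724] xyaw 16.26233351322676 zaxis [ 0.0056  0.0016 -1.    ] w 0.7000224260085904 F [ 1.2  0.2 -0.2]
delta mm tool [ -0.7  -0.5 157.1]
```

View pics/sw7.png

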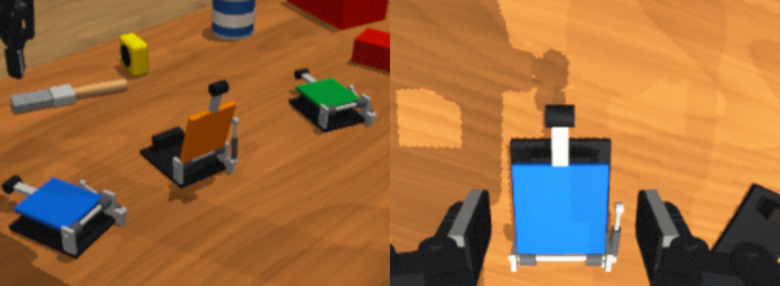

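The picture shows blue flat, orange open and green folded, with the gripper clear. I'll check the knob positions numerically and hand in.

```bash
python3 -c "
from h import *
from plant import manip
kb=lambda q:[-55+128*np.cos(q),0,34+128*np.sin(q)]
for q in (1.5,1.65,1.83):print('o',q,proj(W(kb(q),.53834,.01314,-.11198),'side'),'seen ~268,168')
for q in (0,.18):print('b',q,proj(W(kb(q),.537,.23045,.28406),'side'),'seen ~109,242')
print(manip.job_done())"
```

```text
o 1.5 [[253.79404018 156.51988466]] seen ~268,168
o 1.65 [[260.70523526 160.71355501]] seen ~268,168
o 1.83 [[269.08216085 167.8402438 ]] seen ~268,168
b 0 [[109.49855419 241.96906118]] seen ~109,242
b 0.18 [[108.52296404 231.50292785]] seen ~109,242
the job is handed in; nothing more can be done
None
```

The orange stand is now fully open, the blue stand is folded flat, and the green stand was never touched. I pinched the orange knob, swung it up to near its stop and let go. Then I did the same with the blue knob, guiding it down flat before releasing.

- **Orange:** in the last side picture its knob is at about (268,168). The model predicts (269,168) for fully open at 1.83 rad.
- **Blue:** its knob is at about (109,242). The model predicts (109.5,242) for folded flat at 0 rad.
- **Green:** it looks folded in the picture; I did not measure it.
- **Robot:** the gripper is open and about 14 cm above the blue stand, with a contact-force reading of about 1 N. The clock read about 14 s of the 58 s allowed.

**Disagreements:**
- The blue foot plate did not fit when centred on the origin. It sits about 12 mm nearer the robot, so I fitted that offset.
- The interface refused my first move call because some rows left out "rotation". Nothing moved, and I resent it complete.

The handover reported no verdict.

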